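# Refill the coffee-pod dispenser and hold its drawer open at the pointer

### The job

Stand the cardboard refill sleeve in the round well on top of the coffee-pod dispenser, fully home, and let go of it. Then pull the spring drawer out by its upright handle until the steel pointer on the tray points at the handle, and keep it there so that someone can take a pod: finish while still holding the handle, because the drawer springs shut when it is let go. Leave the mug, the jar and the can where they stand.

Things in the scene. Friction and masses are not known exactly. Their poses are not given: they have to be found in the camera images.
- dispenser: black pod dispenser fixed to the counter, left or right of the middle, turned up to 0.25 rad. Origin: centre of the housing's underside, below the well; z up, front -x. Housing 100 (x) x 90 (y) x 70 mm high; in its top a round well 52 mm across, 45 deep (floor 25 mm above the counter), mouth chamfered 6 mm. Low tray, 90 wide, rims 16 high, from x -50 to -215 mm; the drawer slides on it
- well (a point): centre of the well's mouth, on the axis of the well, level with the housing's top, 70 mm above the counter
- refill: loose closed cardboard sleeve with thin metal end caps: upright cylinder 48 mm across, 115 mm long, 80 to 170 g. Origin: centre of its underside, z along it. Starts standing on the counter on the other side of the middle from the dispenser; fully home in the well its top is 140 mm above the counter
- handle (a point): on the centre line of the drawer's upright aluminium handle, 80 mm above the counter, axes as the dispenser's. A plate 14 mm thick (x, pull direction), 56 mm wide (y) up to 48 mm height, then 34 mm wide to its top at 96 mm. Drawer shut: its middle is 100 mm to -x of the well's axis, with 43 mm free between it and the housing
- drawer (a joint): how far the drawer is pulled out, m: 0 shut, 0.10 at its end stop; moves along the dispenser's -x. A spring pulls it shut with about 5 N at 0, 1 N more every 10 mm (12 N at 70 mm); friction 0.5 N, damping 15 N per m/s; it does not latch
- mark (a point): tip of the steel pointer clipped on the tray's left (+y) rim: bar 3 mm wide along the dispenser's y, 21 mm above the counter, tip 32 mm to +y of the drawer's centre line; clip out to y 54 mm, 23 mm high. Axes as the dispenser's. Fixed 45 to 75 mm in front of the shut handle, varies; it points at the handle's middle when handle has the same x as this tip along the dispenser's x
- mug: white mug, 80 mm across, 90 mm high, handle to one side, standing beyond the work; origin at the centre of its underside; leave alone
- jar: closed amber jar with white cap, 68 mm across, 110 mm high, far left; origin at the centre of its underside; leave alone
- can: closed steel can with a paper label, 72 mm across, 100 mm high, far right; origin at the centre of its underside; leave alone
There are look-alikes about, which are no part of the job. Leave any black, blue or turquoise look-alike of the refill alone.

How it is judged (in metres and radians):
On the way:
1. the refill sleeve stands fully home in the well and is let go, with the drawer still shut (z of refill in the frame of dispenser below 0.03 m and horizontal distance between refill and well below 0.006 m and angle between refill's own z axis and vertical below 0.12 rad and contact force between the fingers and refill below 0.3 N and value of joint drawer below 0.015 m), for 0.2 s.
At the end, for the whole second after the job is handed in: For the last second the fingers hold the drawer (over 3 N, under 10 mm/s), handle middle within 7 mm of the pointer along the pull; the refill is in the well, not touched by the fingers, within 5 mm of its floor, centred within 6 mm, tilted under 0.12 rad (x of handle in the frame of mark between -0.007 and 0.007 m and velocity of joint drawer between -0.01 and 0.01 m/s and contact force between the fingers and dispenser above 3 N and contact force between the fingers and refill below 0.3 N and z of refill in the frame of dispenser below 0.03 m and horizontal distance between refill and well below 0.006 m and angle between refill's own z axis and vertical below 0.12 rad); the arm keeps its last pose, push and grip.
It fails at once if the mug, the jar or the can is moved more than 30 mm (distance of any of mug, jar, can from where it was at the start of the episode above 0.03 m).
It also fails if it takes over 64 s, if anything falls off the work surface, if the arm or the gripper's body presses on something with over 40 N, if the wrist force passes 120 N, or if a joint passes its speed limit or range.

### The arm

A 6-joint arm with a two-finger parallel gripper is mounted at the origin on the work surface. World frame = base frame: x ahead of the robot, y to its left, z up, the work surface at z = 0. Lengths are in mm, angles in rad, forces in N, time in s.
With the tool pointing down it reaches from about 275 to 750 mm from the base axis. Payload 10.2 kg.
Tool frame: the origin (TCP) lies between the finger pads; the fingertips stand 8 mm ahead of it and the grasp point (between the pads) lies 11 mm behind it; z points along the fingers, y is the line along which they close (so a half turn about z gives the same grasp; the last joint's range is limited). The gripper opens to 85 mm and grips with 20 to 120 N. Pads are 22 mm wide; open, the fingers measure 114 mm over their backs; the gripper's body (76 mm by 85 mm) begins 54 mm behind the grasp point. The pads swing forward as they close: fully open they stand 13 mm farther back than shut.
Start: joints at [1.078, 0.313, 1.498, -0, 1.331, -0.223], TCP at [139.945, 506.01, 210.794] pointing down, gripper open.
Joint ranges: [-2.94, 2.94], [-0.97, 2.17], [0.19, 2.56], [-1.23, 4.37], [0.02, 3.11], [-2.88, 2.88]. Speed limits (rad/s): [2.39, 2.39, 3.01, 3.14, 3.14, 3.14].

### API

Orientations are given as [roll, pitch, yaw] about the fixed x, y, z axes, in that order (R = Rz(yaw) Ry(pitch) Rx(roll)).
In Python, from cell import monitor, imaging, hand_in gives the robot as it stands. The module is installed in compiled form; this text tells all that it offers.
- The arm moves only by the tool drive_tool, never from a script. Its argument "steps" is a list of rows, each an object of numbers: "gripper": the closure, from -1 (fully open) to 1 (shut); "dx", "dy", "dz": the shift along the world's x, y, z scaled (see below); "yaw": the turn about the world's z scaled (see below). A call has exactly 10 rows; each row shifts and turns the commanded pose from where the row before left it; what a row does not reach is not made up. The controller multiplies each number of a shift by 0.02 m and each number of a turn by 0.1 rad. A row lasts 1/12 s, in which the tool goes at most 41.7 mm and 7.16 degrees, less where a joint would pass 70% of its speed; a pose out of reach is approached as far as the arm can. A call with a number of a shift or a turn outside -1 to 1 is refused whole. A call with a gripper value outside its range is refused whole. The fingers move at their own pace and stop on an object; "squeeze" is the grip in N (left out, the last holds). Time passes only in rows, so rows that do not move let the fingers close, or fill a call up. It gives the time, the measured TCP pose, the force, the opening and the grip force at its end, in the units of the state.
- monitor.sense(): the state, without advancing time (a new reading comes with each control period).
- imaging.get_image(name): name is "scene" or "side" or "wrist"; returns (picture, depth): 400x640x3 uint8, blue, green, red; 400x640 float32, mm along the optical axis (not along the pixel's ray), 0 where there is no reading.
- imaging.calibration(name): a dict with "fovy" (degrees; the focal length in pixels is half the picture's height over the tangent of half this angle, whatever the lens; pixels are square), "cx", "cy" (the principal point, pixels), "rvec" (rotation vector, rad) and "tvec" (3), from world to camera coordinates, as OpenCV has them; the wrist camera has in their place "T_tool_cam" (4x4, takes a point from camera to tool coordinates, whose origin is the TCP and whose axes are the flange's). Camera axes: x right, y down, z forward; pixel columns grow to the right and rows downward; lengths in mm; the calibration is good to about 2 mm. The wrist camera is an equidistant fisheye: a pixel r from the principal point sees the ray r / f radians off the axis. A picture is of the moment at which its call begins: read the wrist's pose just before it. calibration takes no time and is no camera call.
- hand_in(): hands the job in; it is judged then, once.
Trained networks look in the newest picture that a camera, given by its name, has taken for a name from the list of things; names that differ only in an ending like _2 or _b are one class to them, and where a whole thing is asked for, a point or a joint stands for the part that bears it (a point fixed in the world has none). Each returns a list of dicts, best first, with "conf" (0 to 1); they miss things now and then, are a little off and sometimes report something else, mostly with a low value. They report only what shows in the picture. A call takes as long as a camera call. They do not tell look-alikes from the thing itself.
- imaging.trace(camera, thing): "pixels" (400x640 bool, what is visible of it) and "uv" ([column, row] in pixels, amid what is visible of it).
- imaging.spot_point(camera, thing): "uv" ([column, row] in pixels: a listed point, or the origin of a listed thing).
The state is a dict: "time": time; "joints": joint angles; "qd": joint speeds; "tau": joint torques, N m; "tcp_pos": TCP position; "orientation": TCP orientation; "contact_force": force on the tool from outside, world axes, zero at the start; "torque": the same for the moment, N m; "grip_width": finger opening in mm; "grip_force": force on a finger pad.
Only numpy, scipy, OpenCV 4.12 (cv2) and the standard library are available. Lean on these libraries where they do the work, as an engineer would, in place of code of your own. Each camera call takes 0.05 s, during which the arm holds its last target. There are 200 camera calls.

## Working session

There is one attempt and no reset: what is moved stays moved. The work goes in short steps, Python scripts to look and compute and a tool call to move; the robot and the scene stay as the last step left them, time stands still between calls to the robot, and variables do not carry over. Pictures are saved under pics/ and viewed, at most 10 in all, crops included, and the job is handed in when it is done.

Besides the shell and the picture viewer there is one more tool, called after "Emit:" as name([rows], argument=value, ...), one row to a line, values as JSON. drive_tool: Moves the arm, as the interface text tells. Shifts and turns lie within -1 to 1; 1 stands for 0.02 m of shift or 0.1 rad of turn. Its arguments: {"type":"object","properties":{"steps":{"type":"array"},"squeeze":{"type":"number"}},"required":["steps"]}

```bash
mkdir -p pics; cat > h.py <<'E'
import numpy as np, cv2
from cell import monitor, imaging
from scipy.spatial.transform import Rotation as Ro
def cam(name):
    c=imaging.calibration(name); f=200/np.tan(np.radians(c["fovy"])/2)
    R=cv2.Rodrigues(np.array(c["rvec"],float))[0]; t=np.array(c["tvec"],float).ravel()
    return f,c["cx"],c["cy"],R,t
def ray(name,uv):
    f,cx,cy,R,t=cam(name); d=R.T@np.array([(uv[0]-cx)/f,(uv[1]-cy)/f,1]); return -R.T@t,d
def atz(name,uv,z):
    o,d=ray(name,uv); return o+d*(z-o[2])/d[2]
def cloud(name,depth,mask):
    f,cx,cy,R,t=cam(name); v,u=np.nonzero(mask&(depth>0)); z=depth[v,u]
    return (np.stack([(u-cx)/f*z,(v-cy)/f*z,z],1)-t)@R
def proj(name,p):
    f,cx,cy,R,t=cam(name); q=R@np.array(p,float)+t; return q[0]/q[2]*f+cx,q[1]/q[2]*f+cy
E
python3 - <<'E'
from h import *
for n in ("scene","side"):
    im,d=imaging.get_image(n); cv2.imwrite(f"pics/{n}0.png",im); np.save(f"{n}0.npy",d)
    for th in ("dispenser","refill","handle","mark"):
        for r in imaging.trace(n,th)[:5]:
            P=cloud(n,d,r["pixels"]); 
            print(n,th,round(r["conf"],2),np.round(r["uv"]),r["pixels"].sum(),np.round(np.median(P,0)),np.round(np.percentile(P,98,axis=0)) if len(P) else "")
    for th in ("well","handle","mark","refill","dispenser"):
        for r in imaging.spot_point(n,th)[:4]: print(n,"pt",th,round(r["conf"],2),np.round(r["uv"],1),np.round(atz(n,r["uv"],dict(well=70,handle=80,mark=21).get(th,0)),1))
print(monitor.sense())
E
```

```text
scene dispenser 0.65 [381. 196.] 1490 [630. 171.  51.] [692. 215.  87.]
scene refill 0.94 [256. 209.] 522 [ 624. -234.   80.] [ 631. -210.  117.]
scene refill 0.83 [228. 207.] 594 [ 568. -317.   68.] [ 576. -294.  117.]
scene refill 0.82 [272. 230.] 606 [ 715. -200.   73.] [ 722. -177.  117.]
scene refill 0.49 [254. 185.] 204 [ 531. -227.  111.] [ 544. -205.  118.]
scene handle 0.71 [375. 176.] 201 [543. 184.  62.] [549. 236.  97.]
scene mark 0.4 [176. 216.] 814 [ 588. -467.   69.] [ 600. -436.  102.]
scene pt well 0.94 [386.1 193.2] [640.2 184.9  70. ]
scene pt handle 0.47 [375.9 173.3] [534.5 188.1  80. ]
scene pt mark 0.48 [378.5 176.5] [471.7 224.2  21. ]
scene pt mark 0.37 [374.9 173.8] [451.3 217.8  21. ]
scene pt refill 0.8 [230.1 224.2] [ 574.7 -317.3    0. ]
scene pt refill 0.69 [270.7 242.2] [ 695.3 -204.4    0. ]
scene pt refill 0.61 [255.3 224.1] [ 596.  -238.9    0. ]
scene pt dispenser 0.74 [382.5 210.8] [640.3 177.2   0. ]
side dispenser 0.71 [321. 257.] 4072 [577. 198.  23.] [682. 236.  86.]
side dispenser 0.65 [290. 187.] 1022 [789.  -3.  58.] [839.  21.  90.]
side r
[... 931 characters left out ...]

{'time': 1.0, 'joints': array([ 1.07761778e+00,  3.12872399e-01,  1.49768317e+00,  8.45398895e-06,
        1.33100082e+00, -2.23400793e-01]), 'qd': array([-5.75002426e-04,  1.51341640e-04, -8.01615995e-04,  8.83274084e-04,
       -8.46960976e-06, -3.52981578e-04]), 'tau': array([-1.74062421e-03, -4.12159681e+01, -2.59900904e+01, -2.58291293e-04,
        4.40150243e-04,  8.44105330e-06]), 'tcp_pos': array([139.93747078, 506.01932201, 210.81464882]), 'orientation': array([3.14155547e+00, 2.56244592e-08, 2.87181289e+00]), 'contact_force': array([-0.77137737, -0.85143273, -0.48578199]), 'torque': array([ 0.01099484, -0.01210703, -0.01213963]), 'grip_force': 0.0, 'grip_width': 85.69856085786554}
```

```bash
python3 - <<'E'
import cv2,numpy as np
s=cv2.imread("pics/scene0.png"); t=cv2.imread("pics/side0.png")
a=cv2.resize(s[150:270,200:300],(400,480)); # x4
b=cv2.resize(t[130:250,320:420],(400,480))
cv2.imwrite("pics/ref.png",np.hstack([a,b]))
cv2.imwrite("pics/full.png",np.vstack([s[100:400,],t[100:400]]))
E
```

```text
(no output)
```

View pics/ref.png

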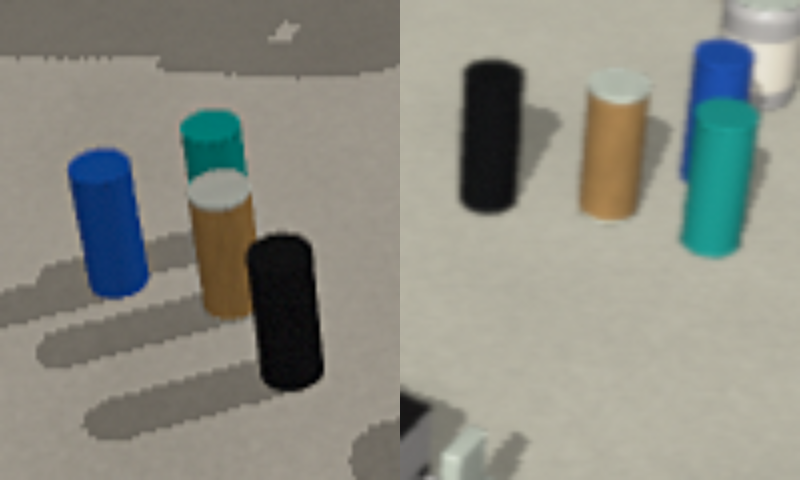

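View pics/full.png

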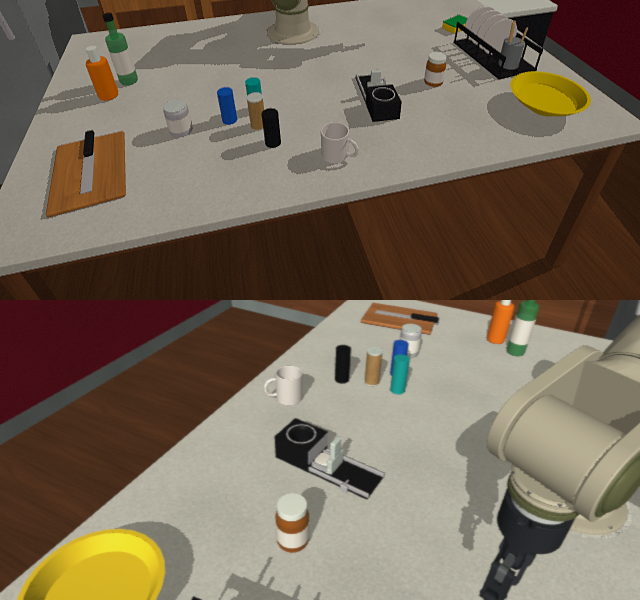

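Four sleeves stand there. In the scene view they are blue (228,207), turquoise (254,185), brown cardboard with metal cap (256,209) and black (272,230). The enlarged crop confirms that the brown one with the grey cap is the refill. The side view shows the same one at (376,169). The dispenser is at scene (381,196) and side (310,245), with its tray toward the robot.

```bash
python3 - <<'E'
from h import *
from scipy.optimize import least_squares
seeds={"brown":(610,-237),"teal":(535,-225),"black":(710,-205),"blue":(570,-315)}
G={}
for n in ("scene","side"):
    d=np.load(f"{n}0.npy"); C=cloud(n,d,np.ones(d.shape,bool)); G[n]=C
    for k,s in seeds.items():
        m=(np.hypot(C[:,0]-s[0],C[:,1]-s[1])<38)&(C[:,2]>20)&(C[:,2]<125)
        P=C[m]
        if len(P)<20: print(n,k,len(P)); continue
        side=P[P[:,2]<108]; top=P[P[:,2]>112]
        r=least_squares(lambda c:np.hypot(side[:,0]-c[0],side[:,1]-c[1])-24,s,loss="soft_l1") if len(side)>10 else None
        print(n,k,r and np.round(r.x,1),r and round(np.median(abs(r.fun)),1),"top",len(top),np.round((top.min(0)+top.max(0))/2,1) if len(top) else "")
    m=(np.hypot(C[:,0]-640,C[:,1]-182)<75)&(C[:,2]>66)&(C[:,2]<74)
    P=C[m].astype(np.float32)
    print(n,"housing top",len(P),cv2.minAreaRect(P[:,:2]),np.median(P[:,2]))
    m=(abs(C[:,0]-540)<40)&(abs(C[:,1]-185)<45)&(C[:,2]>55)&(C[:,2]<97)
    P=C[m].astype(np.float32); print(n,"handle",len(P),cv2.minAreaRect(P[:,:2]))
im=cv2.imread("pics/side0.png"); c=im[200:320,260:400]; cv2.imwrite("pics/disp.png",cv2.resize(c,(700,600),interpolation=cv2.INTER_CUBIC))
E
```

```text
scene brown [ 604.4 -231.2] 1.2 top 122 [ 605.9 -230.8  115.6]
scene teal [ 515.8 -226.6] 1.3 top 97 [ 521.9 -227.4  115.7]
scene black [ 696.  -198.5] 1.1 top 138 [ 700.6 -198.9  115.1]
scene blue [ 549.3 -317.3] 1.1 top 99 [ 554.4 -316.7  115.8]Traceback (most recent call last):
  File "<stdin>", line 16, in <module>
cv2.error: OpenCV(4.12.0) /io/opencv/modules/imgproc/src/convhull.cpp:143: error: (-215:Assertion failed) total >= 0 && (depth == CV_32F || depth == CV_32S) in function 'convexHull'
```

```bash
python3 - <<'E'
from h import *
from scipy.optimize import least_squares
A=lambda P:cv2.minAreaRect(np.ascontiguousarray(P[:,:2],np.float32))
for n in ("scene","side"):
    d=np.load(f"{n}0.npy"); C=cloud(n,d,np.ones(d.shape,bool))
    for k,s in {"brown":(605,-231)}.items():
        m=(np.hypot(C[:,0]-s[0],C[:,1]-s[1])<34)&(C[:,2]>20)&(C[:,2]<125)
        P=C[m]; side=P[P[:,2]<108]; top=P[P[:,2]>112]
        r=least_squares(lambda c:np.hypot(side[:,0]-c[0],side[:,1]-c[1])-24,s,loss="soft_l1")
        print(n,k,np.round(r.x,1),"top",len(top),np.round((top.min(0)+top.max(0))/2,1))
    for (x,y,r,a,b) in ((640,182,75,66,74),(540,185,45,55,99)):
        P=C[(np.hypot(C[:,0]-x,C[:,1]-y)<r)&(C[:,2]>a)&(C[:,2]<b)]
        if len(P)>5: print(n,len(P),A(P),np.round(P.min(0)),np.round(P.max(0)))
im=cv2.imread("pics/side0.png"); c=im[200:320,260:400]; cv2.imwrite("pics/disp.png",cv2.resize(c,(700,600),interpolation=cv2.INTER_CUBIC))
E
```

```text
scene brown [ 604.4 -231.2] top 122 [ 605.9 -230.8  115.6]
scene 391 ((637.9419555664062, 175.65048217773438), (91.71194458007812, 107.67642974853516), 84.63037109375) [584. 125.  66.] [694. 225.  74.]
scene 117 ((552.7750854492188, 174.87754821777344), (34.85901641845703, 51.288963317871094), 55.559120178222656) [529. 167.  55.] [584. 201.  98.]
side brown [ 603.5 -231.7] top 102 [ 601.6 -230.1  115.1]
side 738 ((634.8207397460938, 175.96046447753906), (96.99787902832031, 103.5112075805664), 85.66006469726562) [581. 126.  66.] [689. 226.  74.]
side 194 ((556.48046875, 184.98605346679688), (34.54113006591797, 55.90515899658203), 84.87521362304688) [528. 169.  55.] [585. 204.  99.]
```

View pics/disp.png

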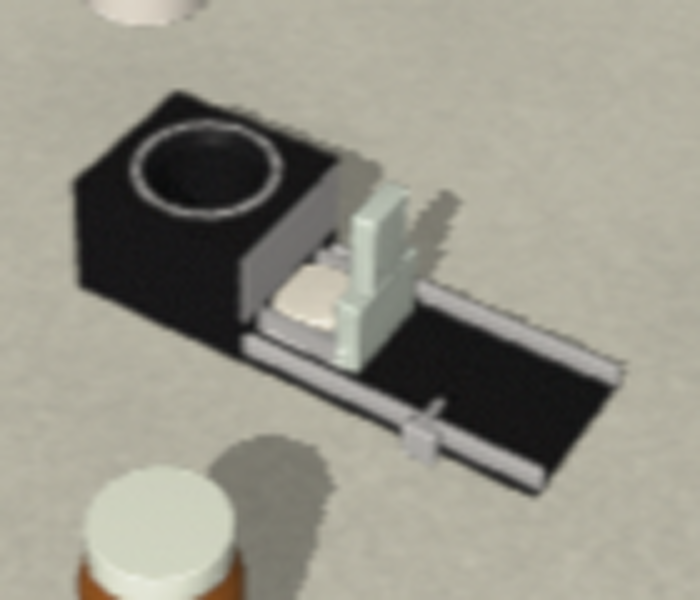

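The side crop shows the dispenser: well at crop (207,168), upright handle at (383,240), and pointer tip at (442,402) on the near rim. The refill stands at about (604,-231), the well is at about (637,177), and the dispenser's yaw is about -0.085. The mark is about 58 mm in front of the shut handle. Next I move above the refill.

Emit:
drive_tool([
  {"dx": 0.58, "dy": -0.92, "dz": 0, "yaw": 0.3, "gripper": -1},
  {"dx": 0.58, "dy": -0.92, "dz": 0, "yaw": 0.3, "gripper": -1},
  {"dx": 0.58, "dy": -0.92, "dz": 0, "yaw": 0.3, "gripper": -1},
  {"dx": 0.58, "dy": -0.92, "dz": 0, "yaw": 0.3, "gripper": -1},
  {"dx": 0.58, "dy": -0.92, "dz": 0, "yaw": 0.3, "gripper": -1},
  {"dx": 0.58, "dy": -0.92, "dz": 0, "yaw": 0.3, "gripper": -1},
  {"dx": 0.58, "dy": -0.92, "dz": 0, "yaw": 0.3, "gripper": -1},
  {"dx": 0.58, "dy": -0.92, "dz": 0, "yaw": 0.3, "gripper": -1},
  {"dx": 0.58, "dy": -0.92, "dz": 0, "yaw": 0.3, "gripper": -1},
  {"dx": 0.58, "dy": -0.92, "dz": 0, "yaw": 0.3, "gripper": -1},
])

```text
time: 1.83
tcp_pos: [256.3, 321.1, 210.9]
orientation: [3.141, 0.0, -3.11]
contact_force: [0.7, -0.7, -0.2]
grip_width: 85.9
grip_force: 0.0
```

Emit:
drive_tool([
  {"dx": 0.58, "dy": -0.92, "gripper": -1},
  {"dx": 0.58, "dy": -0.92, "gripper": -1},
  {"dx": 0.58, "dy": -0.92, "gripper": -1},
  {"dx": 0.58, "dy": -0.92, "gripper": -1},
  {"dx": 0.58, "dy": -0.92, "gripper": -1},
  {"dx": 0.58, "dy": -0.92, "gripper": -1},
  {"dx": 0.58, "dy": -0.92, "gripper": -1},
  {"dx": 0.58, "dy": -0.92, "gripper": -1},
  {"dx": 0.58, "dy": -0.92, "gripper": -1},
  {"dx": 0.58, "dy": -0.92, "gripper": -1},
])

```text
validation failed for argument at $.st...
```

Emit:
drive_tool([
  {"dx": 0.58, "dy": -0.92, "gripper": -1},
  {"dx": 0.58, "dy": -0.92, "gripper": -1},
  {"dx": 0.58, "dy": -0.92, "gripper": -1},
  {"dx": 0.58, "dy": -0.92, "gripper": -1},
  {"dx": 0.58, "dy": -0.92, "gripper": -1},
  {"dx": 0.58, "dy": -0.92, "gripper": -1},
  {"dx": 0.58, "dy": -0.92, "gripper": -1},
  {"dx": 0.58, "dy": -0.92, "gripper": -1},
  {"dx": 0.58, "dy": -0.92, "gripper": -1},
  {"dx": 0.58, "dy": -0.92, "gripper": -1},
])

```text
validation failed for argument at $.st...
```

Emit:
drive_tool([
  {"dx": 0.58, "dy": -0.92, "dz": 0, "yaw": 0, "gripper": -1},
  {"dx": 0.58, "dy": -0.92, "dz": 0, "yaw": 0, "gripper": -1},
  {"dx": 0.58, "dy": -0.92, "dz": 0, "yaw": 0, "gripper": -1},
  {"dx": 0.58, "dy": -0.92, "dz": 0, "yaw": 0, "gripper": -1},
  {"dx": 0.58, "dy": -0.92, "dz": 0, "yaw": 0, "gripper": -1},
  {"dx": 0.58, "dy": -0.92, "dz": 0, "yaw": 0, "gripper": -1},
  {"dx": 0.58, "dy": -0.92, "dz": 0, "yaw": 0, "gripper": -1},
  {"dx": 0.58, "dy": -0.92, "dz": 0, "yaw": 0, "gripper": -1},
  {"dx": 0.58, "dy": -0.92, "dz": 0, "yaw": 0, "gripper": -1},
  {"dx": 0.58, "dy": -0.92, "dz": 0, "yaw": 0, "gripper": -1},
])

```text
time: 2.67
tcp_pos: [372.4, 137.0, 211.0]
orientation: [3.142, 0.0, -3.111]
contact_force: [-0.0, 0.3, -1.1]
grip_width: 85.5
grip_force: 0.0
```

Emit:
drive_tool([
  {"dx": 0.58, "dy": -0.92, "dz": 0, "yaw": 0, "gripper": -1},
  {"dx": 0.58, "dy": -0.92, "dz": 0, "yaw": 0, "gripper": -1},
  {"dx": 0.58, "dy": -0.92, "dz": 0, "yaw": 0, "gripper": -1},
  {"dx": 0.58, "dy": -0.92, "dz": 0, "yaw": 0, "gripper": -1},
  {"dx": 0.58, "dy": -0.92, "dz": 0, "yaw": 0, "gripper": -1},
  {"dx": 0.58, "dy": -0.92, "dz": 0, "yaw": 0, "gripper": -1},
  {"dx": 0.58, "dy": -0.92, "dz": 0, "yaw": 0, "gripper": -1},
  {"dx": 0.58, "dy": -0.92, "dz": 0, "yaw": 0, "gripper": -1},
  {"dx": 0.58, "dy": -0.92, "dz": 0, "yaw": 0, "gripper": -1},
  {"dx": 0.58, "dy": -0.92, "dz": 0, "yaw": 0, "gripper": -1},
])

```text
time: 3.5
tcp_pos: [488.4, -47.0, 210.8]
orientation: [-3.142, 0.0, -3.111]
contact_force: [-0.3, 0.9, 0.6]
grip_width: 85.3
grip_force: 0.0
```

Emit:
drive_tool([
  {"dx": 0.58, "dy": -0.92, "dz": 0, "yaw": 0, "gripper": -1},
  {"dx": 0.58, "dy": -0.92, "dz": 0, "yaw": 0, "gripper": -1},
  {"dx": 0.58, "dy": -0.92, "dz": 0, "yaw": 0, "gripper": -1},
  {"dx": 0.58, "dy": -0.92, "dz": 0, "yaw": 0, "gripper": -1},
  {"dx": 0.58, "dy": -0.92, "dz": 0, "yaw": 0, "gripper": -1},
  {"dx": 0.58, "dy": -0.92, "dz": 0, "yaw": 0, "gripper": -1},
  {"dx": 0.58, "dy": -0.92, "dz": 0, "yaw": 0, "gripper": -1},
  {"dx": 0.58, "dy": -0.92, "dz": 0, "yaw": 0, "gripper": -1},
  {"dx": 0.58, "dy": -0.92, "dz": 0, "yaw": 0, "gripper": -1},
  {"dx": 0.58, "dy": -0.92, "dz": 0, "yaw": 0, "gripper": -1},
])

```text
time: 4.33
tcp_pos: [604.4, -230.9, 210.7]
orientation: [3.141, -0.0, -3.111]
contact_force: [-0.1, 0.7, 0.0]
grip_width: 85.3
grip_force: 0.0
```

```bash
cat >> h.py <<'E'
def wrist():
    s=monitor.sense(); im,d=imaging.get_image("wrist")
    c=imaging.calibration("wrist"); f=200/np.tan(np.radians(c["fovy"])/2)
    T=np.eye(4); T[:3,:3]=Ro.from_euler("xyz",s["orientation"]).as_matrix(); T[:3,3]=s["tcp_pos"]
    return s,im,d,(f,c["cx"],c["cy"],T@np.array(c["T_tool_cam"],float))
def wdir(K,u,v):
    f,cx,cy,T=K; x=(np.asarray(u,float)-cx); y=(np.asarray(v,float)-cy); r=np.hypot(x,y)+1e-9; th=r/f
    return np.stack([x/r*np.sin(th),y/r*np.sin(th),np.cos(th)],-1)
def wcloud(K,d,mask):
    v,u=np.nonzero(mask&(d>0)); D=wdir(K,u,v); P=D/D[:,2:]*d[v,u][:,None]
    return P@K[3][:3,:3].T+K[3][:3,3]
def watz(K,uv,z):
    D=K[3][:3,:3]@wdir(K,uv[0],uv[1]); o=K[3][:3,3]; return o+D*(z-o[2])/D[2]
E
python3 - <<'E'
from h import *
s,im,d,K=wrist(); cv2.imwrite("pics/w1.png",im); print(s["tcp_pos"],s["orientation"],s["time"])
C=wcloud(K,d,np.ones(d.shape,bool)); 
P=C[(np.hypot(C[:,0]-604,C[:,1]+231)<36)&(C[:,2]>108)&(C[:,2]<122)]
print(len(P),P.min(0),P.max(0),np.percentile(P,50,0),cv2.minEnclosingCircle(np.ascontiguousarray(P[:,:2],np.float32)))
for r in imaging.trace("wrist","refill")[:4]:
    Q=wcloud(K,d,r["pixels"]);Q=Q[Q[:,2]>111]; print(r["conf"],r["uv"],len(Q), cv2.minEnclosingCircle(np.ascontiguousarray(Q[:,:2],np.float32)) if len(Q)>3 else "")
E
```

```text
[ 604.3809023  -230.92023761  210.67036994] [ 3.14148005e+00 -1.36327763e-04 -3.11148126e+00] 4.3333
2258 [ 581.18745985 -254.7389256   108.13988007] [ 629.92942661 -206.91556773  116.55366041] [ 604.39708094 -230.48071766  114.3293046 ] ((605.4213256835938, -230.41915893554688), 24.574138641357422)
0.88 [348.7, 265.6] 1477 ((696.4107055664062, -198.21615600585938), 24.451509475708008)
0.68 [231.7, 130.8] 2250 ((550.4220581054688, -316.3979797363281), 24.534648895263672)
0.61 [317.0, 191.4] 2244 ((605.3848266601562, -230.4795379638672), 24.55453109741211)
0.61 [325.2, 92.2] 2541 ((517.1724243164062, -226.33558654785156), 24.152671813964844)
```

View pics/w1.png

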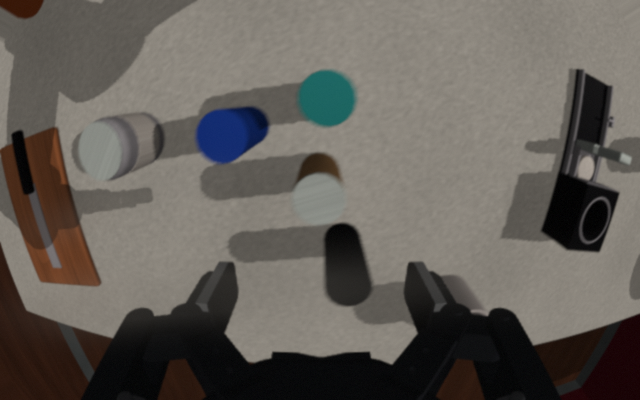

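The wrist picture shows the grey-capped brown refill at (317,191), centred under the gripper to within 1 mm. The blue, teal and black sleeves are clear of the fingers. Now I descend and grip.

Emit:
drive_tool([
  {"dx": 0.04, "dy": 0.02, "dz": -0.63, "yaw": 0, "gripper": -1},
  {"dx": 0, "dy": 0, "dz": -0.63, "yaw": 0, "gripper": -1},
  {"dx": 0, "dy": 0, "dz": -0.63, "yaw": 0, "gripper": -1},
  {"dx": 0, "dy": 0, "dz": -0.63, "yaw": 0, "gripper": -1},
  {"dx": 0, "dy": 0, "dz": -0.63, "yaw": 0, "gripper": -1},
  {"dx": 0, "dy": 0, "dz": -0.63, "yaw": 0, "gripper": -1},
  {"dx": 0, "dy": 0, "dz": -0.63, "yaw": 0, "gripper": -1},
  {"dx": 0, "dy": 0, "dz": -0.63, "yaw": 0, "gripper": -1},
  {"dx": 0, "dy": 0, "dz": -0.63, "yaw": 0, "gripper": -1},
  {"dx": 0, "dy": 0, "dz": -0.63, "yaw": 0, "gripper": -1},
])

```text
time: 5.27
tcp_pos: [604.5, -228.9, 84.4]
orientation: [3.141, -0.0, -3.111]
contact_force: [-0.6, 0.3, 0.0]
grip_width: 85.3
grip_force: 0.0
```

Emit:
drive_tool([
  {"dx": 0, "dy": 0, "dz": 0, "yaw": 0, "gripper": 1},
  {"dx": 0, "dy": 0, "dz": 0, "yaw": 0, "gripper": 1},
  {"dx": 0, "dy": 0, "dz": 0, "yaw": 0, "gripper": 1},
  {"dx": 0, "dy": 0, "dz": 0, "yaw": 0, "gripper": 1},
  {"dx": 0, "dy": 0, "dz": 0, "yaw": 0, "gripper": 1},
  {"dx": 0, "dy": 0, "dz": 0, "yaw": 0, "gripper": 1},
  {"dx": 0, "dy": 0, "dz": 0, "yaw": 0, "gripper": 1},
  {"dx": 0, "dy": 0, "dz": 0, "yaw": 0, "gripper": 1},
  {"dx": 0, "dy": 0, "dz": 0, "yaw": 0, "gripper": 1},
  {"dx": 0, "dy": 0, "dz": 0, "yaw": 0, "gripper": 1},
], squeeze=40)

```text
time: 6.1
tcp_pos: [605.4, -229.8, 86.3]
orientation: [-3.14, 0.002, -3.111]
contact_force: [-0.9, 0.3, 5.3]
grip_width: 45.5
grip_force: 41.0
```

Emit:
drive_tool([
  {"dx": 0, "dy": 0, "dz": 0.3, "yaw": 0, "gripper": 1},
  {"dx": 0, "dy": 0, "dz": 0.6, "yaw": 0, "gripper": 1},
  {"dx": 0, "dy": 0, "dz": 0.7, "yaw": 0, "gripper": 1},
  {"dx": 0, "dy": 0, "dz": 0.7, "yaw": 0, "gripper": 1},
  {"dx": 0, "dy": 0, "dz": 0.7, "yaw": 0, "gripper": 1},
  {"dx": 0, "dy": 0, "dz": 0.7, "yaw": 0, "gripper": 1},
  {"dx": 0, "dy": 0, "dz": 0.7, "yaw": 0, "gripper": 1},
  {"dx": 0, "dy": 0, "dz": 0.7, "yaw": 0, "gripper": 1},
  {"dx": 0, "dy": 0, "dz": 0.7, "yaw": 0, "gripper": 1},
  {"dx": 0, "dy": 0, "dz": 0.7, "yaw": 0, "gripper": 1},
])

```text
time: 6.93
tcp_pos: [604.6, -229.5, 216.4]
orientation: [-3.141, 0.0, -3.111]
contact_force: [0.9, 0.0, -1.1]
grip_width: 45.5
grip_force: 41.2
```

Emit:
drive_tool([
  {"dx": 0.08, "dy": 0.5, "dz": 0, "yaw": 0, "gripper": 1},
  {"dx": 0.08, "dy": 0.95, "dz": 0, "yaw": 0, "gripper": 1},
  {"dx": 0.08, "dy": 0.95, "dz": 0, "yaw": 0, "gripper": 1},
  {"dx": 0.08, "dy": 0.95, "dz": 0, "yaw": 0, "gripper": 1},
  {"dx": 0.08, "dy": 0.95, "dz": 0, "yaw": 0, "gripper": 1},
  {"dx": 0.08, "dy": 0.95, "dz": 0, "yaw": 0, "gripper": 1},
  {"dx": 0.08, "dy": 0.95, "dz": 0, "yaw": 0, "gripper": 1},
  {"dx": 0.08, "dy": 0.95, "dz": 0, "yaw": 0, "gripper": 1},
  {"dx": 0.08, "dy": 0.95, "dz": 0, "yaw": 0, "gripper": 1},
  {"dx": 0.08, "dy": 0.95, "dz": 0, "yaw": 0, "gripper": 1},
])

```text
time: 7.77
tcp_pos: [620.4, -46.8, 214.4]
orientation: [3.141, -0.001, -3.111]
contact_force: [-0.0, -0.5, -1.4]
grip_width: 45.6
grip_force: 41.2
```

Emit:
drive_tool([
  {"dx": 0.08, "dy": 0.95, "dz": 0, "yaw": 0, "gripper": 1},
  {"dx": 0.08, "dy": 0.95, "dz": 0, "yaw": 0, "gripper": 1},
  {"dx": 0.08, "dy": 0.95, "dz": 0, "yaw": 0, "gripper": 1},
  {"dx": 0.08, "dy": 0.95, "dz": 0, "yaw": 0, "gripper": 1},
  {"dx": 0.08, "dy": 0.95, "dz": 0, "yaw": 0, "gripper": 1},
  {"dx": 0.08, "dy": 0.95, "dz": 0, "yaw": 0, "gripper": 1},
  {"dx": 0.08, "dy": 0.95, "dz": 0, "yaw": 0, "gripper": 1},
  {"dx": 0.08, "dy": 0.95, "dz": 0, "yaw": 0, "gripper": 1},
  {"dx": 0.08, "dy": 0.95, "dz": 0, "yaw": 0, "gripper": 1},
  {"dx": 0.08, "dy": 0.5, "dz": 0, "yaw": 0, "gripper": 1},
])

```text
time: 8.6
tcp_pos: [636.1, 135.1, 214.4]
orientation: [3.141, -0.001, -3.109]
contact_force: [-0.0, -0.0, -1.3]
grip_width: 45.4
grip_force: 41.3
```

```bash
python3 - <<'E'
from h import *
from scipy.optimize import least_squares
s,im,d,K=wrist(); cv2.imwrite("pics/w2.png",im); print(s["tcp_pos"],s["orientation"],s["time"])
for th in ("well","handle","mark"):
    for r in imaging.spot_point("wrist",th)[:2]: print(th,round(r["conf"],2),np.round(r["uv"],1),np.round(watz(K,r["uv"],dict(well=70,handle=80,mark=21)[th]),1))
C=wcloud(K,d,np.ones(d.shape,bool)); P=C[(np.hypot(C[:,0]-637,C[:,1]-177)<75)&(C[:,2]>66)&(C[:,2]<74)]
print("housing",len(P),cv2.minAreaRect(np.ascontiguousarray(P[:,:2],np.float32)) if len(P) else "")
a,b=s["tcp_pos"][:2]
for n in ("scene","side"):
    im,d=imaging.get_image(n); cv2.imwrite(f"pics/{n}1.png",im); C=cloud(n,d,np.ones(d.shape,bool))
    m=(np.hypot(C[:,0]-a,C[:,1]-b)<32)&(C[:,2]>110)&(C[:,2]<190); P=C[m]
    r=least_squares(lambda c:np.hypot(P[:,0]-c[0]-c[2]*(P[:,2]-160),P[:,1]-c[1]-c[3]*(P[:,2]-160))-24,[a,b,0,0],loss="soft_l1")
    print(n,len(P),np.round(r.x,2),"zmin",P[:,2].min())
    for q in imaging.spot_point(n,"well")[:1]: print(n,"well",q["conf"],atz(n,q["uv"],70))
E
```

```text
[636.06165249 135.10126183 214.43643013] [ 3.14100085e+00 -8.67173735e-04 -3.10948806e+00] 8.6
well 0.85 [355.5 185.5] [637.5 171.7  70. ]
handle 0.74 [379.5  87.7] [537.1 188.3  80. ]
mark 0.53 [398.6  50.5] [487.6 219.9  21. ]
housing 4156 ((637.4138793945312, 176.75540161132812), (90.32186889648438, 102.53459167480469), 85.2202377319336)
scene 265 [6.3640e+02 1.3099e+02 2.0000e-02 2.0000e-02] zmin 127.46629899407824
scene well 0.66 [619.95331075 189.60450378  70.        ]
side 407 [6.3546e+02 1.2968e+02 0.0000e+00 1.0000e-02] zmin 126.44252453519312
side well 0.67 [631.00188196 186.71884808  70.        ]
```

View pics/w2.png

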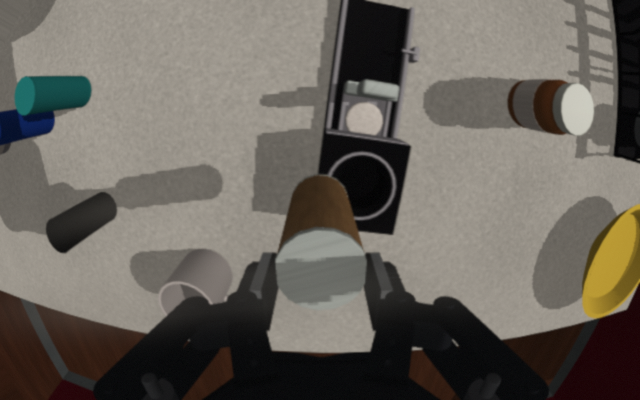

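```bash
python3 - <<'E'
from h import *
from scipy.optimize import least_squares
s,im,d,K=wrist(); a,b=s["tcp_pos"][:2]; print(a,b)
C=wcloud(K,d,np.ones(d.shape,bool))
P=C[(np.hypot(C[:,0]-a,C[:,1]-b)<40)&(C[:,2]>120)&(C[:,2]<250)]
h=np.histogram(P[:,2],20); print(h[0],np.round(h[1]))
for lo,hi in ((234,250),(120,200)):
    Q=P[(P[:,2]>lo)&(P[:,2]<hi)]
    if lo>200: print("cap",len(Q),Q.min(0),Q.max(0),cv2.minEnclosingCircle(np.ascontiguousarray(Q[:,:2],np.float32)))
for n,C in [("wrist",C)]+[(n,cloud(n,x:=imaging.get_image(n)[1],np.ones(x.shape,bool))) for n in ("scene","side")]:
  for lo,hi in ((130,150),(150,170),(170,195)):
    Q=C[(np.hypot(C[:,0]-a,C[:,1]-b+4)<32)&(C[:,2]>lo)&(C[:,2]<hi)]
    if len(Q)<10: continue
    r=least_squares(lambda c:np.hypot(Q[:,0]-c[0],Q[:,1]-c[1])-24,[a,b],loss="soft_l1",f_scale=1)
    print(n,lo,len(Q),np.round(r.x,1),np.round(np.median(abs(r.fun)),2),np.round(Q[:,:2].min(0)),np.round(Q[:,:2].max(0)))
E
```

```text
636.7806466636985 131.45056657496318
[  97   93   91  104  125  107  131  152  147  174  177  205  230  231
  273  294  324  345 5943  730] [128. 134. 140. 146. 152. 158. 164. 171. 177. 183. 189. 195. 201. 207.
 213. 219. 226. 232. 238. 244. 250.]
cap 6883 [612.37813575  95.430262   234.00388661] [661.67655962 168.19515093 249.99790793] ((630.9764404296875, 131.8126983642578), 36.40016174316406)
wrist 130 326 [637.6 130.8] 0.22 [613. 108.] [631. 154.]
wrist 150 395 [637.7 131.1] 0.22 [613. 108.] [630. 154.]
wrist 170 661 [637.7 131.3] 0.2 [613. 108.] [632. 155.]
scene 130 87 [636.6 129.7] 1.21 [627. 106.] [663. 151.]
scene 150 82 [636.6 131.1] 1.01 [635. 105.] [666. 147.]
scene 170 115 [636.6 130.6] 0.95 [631. 105.] [664. 152.]
side 130 120 [635.4 130.3] 0.68 [611. 119.] [653. 156.]
side 150 132 [635.5 130.2] 0.65 [611. 119.] [652. 156.]
side 170 172 [635.6 130.2] 0.73 [610. 117.] [652. 157.]
```

Emit:
drive_tool([
  {"dx": 0, "dy": 0.2, "dz": -0.2, "yaw": 0, "gripper": 1},
  {"dx": 0, "dy": 0.4, "dz": -0.3, "yaw": 0, "gripper": 1},
  {"dx": 0, "dy": 0.4, "dz": -0.4, "yaw": 0, "gripper": 1},
  {"dx": 0, "dy": 0.4, "dz": -0.4, "yaw": 0, "gripper": 1},
  {"dx": 0, "dy": 0.4, "dz": -0.4, "yaw": 0, "gripper": 1},
  {"dx": 0, "dy": 0.3, "dz": -0.3, "yaw": 0, "gripper": 1},
  {"dx": 0, "dy": 0.18, "dz": -0.3, "yaw": 0, "gripper": 1},
  {"dx": 0, "dy": 0, "dz": -0.2, "yaw": 0, "gripper": 1},
  {"dx": 0, "dy": 0, "dz": 0, "yaw": 0, "gripper": 1},
  {"dx": 0, "dy": 0, "dz": 0, "yaw": 0, "gripper": 1},
])

```text
time: 9.98
tcp_pos: [636.8, 177.7, 164.8]
orientation: [-3.141, -0.0, -3.112]
contact_force: [0.2, -0.5, -0.9]
grip_width: 45.6
grip_force: 41.3
```

```bash
python3 - <<'E'
from h import *
from scipy.optimize import least_squares
s,im,d,K=wrist(); a,b,z=s["tcp_pos"]; print(a,b,z,s["contact_force"])
for n,C in [("wrist",wcloud(K,d,np.ones(d.shape,bool)))]+[(n,cloud(n,x:=imaging.get_image(n)[1],np.ones(x.shape,bool))) for n in ("scene","side")]:
    Q=C[(np.hypot(C[:,0]-a,C[:,1]-b)<32)&(C[:,2]>z-75)&(C[:,2]<z-20)]
    r=least_squares(lambda c:np.hypot(Q[:,0]-c[0],Q[:,1]-c[1])-24,[a,b],loss="soft_l1",f_scale=1)
    P=C[(np.hypot(C[:,0]-637,C[:,1]-177)<75)&(C[:,2]>66)&(C[:,2]<73)]
    print(n,len(Q),np.round(r.x,1),cv2.minAreaRect(np.ascontiguousarray(P[:,:2],np.float32)) if len(P) else "")
E
```

```text
636.8123083849729 177.74031356229733 164.80145110942027 [ 0.20391032 -0.4746981  -0.85345383]
wrist 1216 [637.7 177.5] ((637.3438720703125, 176.72862243652344), (90.69404602050781, 102.05144500732422), 84.95392608642578)
scene 222 [636.6 176.6] ((639.4034423828125, 175.07666015625), (92.39342498779297, 104.50151824951172), 83.66936492919922)
side 337 [635.8 176.1] ((634.9342651367188, 176.923828125), (94.072509765625, 104.14546966552734), 85.26795196533203)
```

Emit:
drive_tool([
  {"dx": 0, "dy": -0.03, "dz": -0.2, "yaw": 0, "gripper": 1},
  {"dx": 0, "dy": 0, "dz": -0.25, "yaw": 0, "gripper": 1},
  {"dx": 0, "dy": 0, "dz": -0.25, "yaw": 0, "gripper": 1},
  {"dx": 0, "dy": 0, "dz": -0.25, "yaw": 0, "gripper": 1},
  {"dx": 0, "dy": 0, "dz": -0.25, "yaw": 0, "gripper": 1},
  {"dx": 0, "dy": 0, "dz": -0.25, "yaw": 0, "gripper": 1},
  {"dx": 0, "dy": 0, "dz": -0.25, "yaw": 0, "gripper": 1},
  {"dx": 0, "dy": 0, "dz": 0, "yaw": 0, "gripper": 1},
  {"dx": 0, "dy": 0, "dz": 0, "yaw": 0, "gripper": 1},
  {"dx": 0, "dy": 0, "dz": 0, "yaw": 0, "gripper": 1},
])

```text
time: 10.97
tcp_pos: [636.9, 177.4, 131.1]
orientation: [3.142, 0.001, -3.111]
contact_force: [1.0, 0.4, -0.8]
grip_width: 45.6
grip_force: 41.3
```

Emit:
drive_tool([
  {"dx": 0, "dy": 0, "dz": -0.2, "yaw": 0, "gripper": 1},
  {"dx": 0, "dy": 0, "dz": -0.2, "yaw": 0, "gripper": 1},
  {"dx": 0, "dy": 0, "dz": -0.2, "yaw": 0, "gripper": 1},
  {"dx": 0, "dy": 0, "dz": -0.15, "yaw": 0, "gripper": 1},
  {"dx": 0, "dy": 0, "dz": -0.1, "yaw": 0, "gripper": 1},
  {"dx": 0, "dy": 0, "dz": -0.1, "yaw": 0, "gripper": 1},
  {"dx": 0, "dy": 0, "dz": 0, "yaw": 0, "gripper": 1},
  {"dx": 0, "dy": 0, "dz": 0, "yaw": 0, "gripper": 1},
  {"dx": 0, "dy": 0, "dz": 0, "yaw": 0, "gripper": 1},
  {"dx": 0, "dy": 0, "dz": 0, "yaw": 0, "gripper": 1},
])

```text
time: 11.8
tcp_pos: [636.8, 177.4, 111.9]
orientation: [3.142, 0.0, -3.111]
contact_force: [0.1, 0.2, -2.0]
grip_width: 45.4
grip_force: 41.3
```

Emit:
drive_tool([
  {"dx": 0, "dy": 0, "dz": 0, "yaw": 0, "gripper": -1},
  {"dx": 0, "dy": 0, "dz": 0, "yaw": 0, "gripper": -1},
  {"dx": 0, "dy": 0, "dz": 0, "yaw": 0, "gripper": -1},
  {"dx": 0, "dy": 0, "dz": 0, "yaw": 0, "gripper": -1},
  {"dx": 0, "dy": 0, "dz": 0, "yaw": 0, "gripper": -1},
  {"dx": 0, "dy": 0, "dz": 0, "yaw": 0, "gripper": -1},
  {"dx": 0, "dy": 0, "dz": 0, "yaw": 0, "gripper": -1},
  {"dx": 0, "dy": 0, "dz": 0, "yaw": 0, "gripper": -1},
  {"dx": 0, "dy": 0, "dz": 0, "yaw": 0, "gripper": -1},
  {"dx": 0, "dy": 0, "dz": 0, "yaw": 0, "gripper": -1},
])

```text
time: 12.63
tcp_pos: [636.8, 177.4, 111.8]
orientation: [3.142, 0.0, -3.111]
contact_force: [-0.6, -0.6, -0.2]
grip_width: 85.3
grip_force: 0.0
```

Emit:
drive_tool([
  {"dx": 0, "dy": 0, "dz": 0.2, "yaw": 0, "gripper": -1},
  {"dx": 0, "dy": 0, "dz": 0.4, "yaw": 0, "gripper": -1},
  {"dx": 0, "dy": 0, "dz": 0.6, "yaw": 0, "gripper": -1},
  {"dx": 0, "dy": 0, "dz": 0.6, "yaw": 0, "gripper": -1},
  {"dx": 0, "dy": 0, "dz": 0.6, "yaw": 0, "gripper": -1},
  {"dx": 0, "dy": 0, "dz": 0.6, "yaw": 0, "gripper": -1},
  {"dx": 0, "dy": 0, "dz": 0.6, "yaw": 0, "gripper": -1},
  {"dx": 0, "dy": 0, "dz": 0.6, "yaw": 0, "gripper": -1},
  {"dx": 0, "dy": 0, "dz": 0.6, "yaw": 0, "gripper": -1},
  {"dx": 0, "dy": 0, "dz": 0.6, "yaw": 0, "gripper": -1},
])

```text
time: 13.47
tcp_pos: [636.8, 177.4, 222.0]
orientation: [3.142, 0.002, -3.111]
contact_force: [-0.5, -0.0, -0.2]
grip_width: 85.3
grip_force: 0.0
```

```bash
python3 - <<'E'
from h import *
s,im,d,K=wrist(); print(s["tcp_pos"],s["time"])
C=wcloud(K,d,np.ones(d.shape,bool))
for n,C in [("wrist",C)]+[(n,cloud(n,x:=imaging.get_image(n)[1],np.ones(x.shape,bool))) for n in ("scene","side")]:
    P=C[(np.hypot(C[:,0]-637,C[:,1]-177)<32)&(C[:,2]>130)&(C[:,2]<150)]
    print(n,len(P),np.median(P,0),cv2.minEnclosingCircle(np.ascontiguousarray(P[:,:2],np.float32)) if len(P)>5 else "")
    P=C[(np.hypot(C[:,0]-537,C[:,1]-185)<30)&(C[:,2]>88)&(C[:,2]<99)]
    print(n,len(P),cv2.minAreaRect(np.ascontiguousarray(P[:,:2],np.float32)) if len(P)>5 else "")
for th in ("handle","mark"):
    for r in imaging.spot_point("wrist",th)[:2]: print(th,round(r["conf"],2),np.round(r["uv"],1),np.round(watz(K,r["uv"],dict(well=70,handle=80,mark=21)[th]),1))
cv2.imwrite("pics/w3.png",im)
E
```

```text
[636.82770816 177.43427432 221.9620942 ] 13.4667
wrist 2524 [635.46566217 176.69833156 139.33129353] ((637.213134765625, 176.66259765625), 24.63869285583496)
wrist 529 ((538.6217651367188, 185.6618194580078), (33.86262130737305, 14.439966201782227), 83.30142974853516)
scene 139 [643.10280175 173.6102156  138.84634054] ((638.9170532226562, 179.0229034423828), 27.288328170776367)
scene 33 ((540.43212890625, 183.6339111328125), (30.071321487426758, 18.099746704101562), 70.45793151855469)
side 248 [631.95997428 181.78881076 139.61702148] ((634.0593872070312, 177.73574829101562), 25.01909065246582)
side 77 ((535.9448852539062, 186.9200439453125), (35.13725280761719, 14.487299919128418), 84.9091796875)
handle 0.96 [331.8  84.9] [537.9 185.6  80. ]
mark 0.54 [362.4  47.1] [487.6 221.3  21. ]
```

View pics/w3.png

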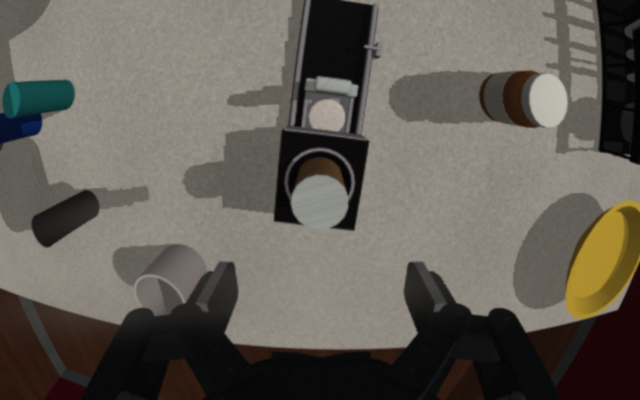

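The wrist picture shows the refill cap at (320,201) in the well. Its top is at 139 mm and it is centred, so it is home. The handle at (331,85) is at about (538,186), and the pointer is at (362,47). Next I turn to the handle.

Emit:
drive_tool([
  {"dx": -0.247, "dy": 0.021, "dz": 0, "yaw": -0.843, "gripper": 0},
  {"dx": -0.247, "dy": 0.021, "dz": 0, "yaw": -0.843, "gripper": 0},
  {"dx": -0.247, "dy": 0.021, "dz": 0, "yaw": -0.843, "gripper": 0},
  {"dx": -0.247, "dy": 0.021, "dz": 0, "yaw": -0.843, "gripper": 0},
  {"dx": -0.247, "dy": 0.021, "dz": 0, "yaw": -0.843, "gripper": 0},
  {"dx": -0.247, "dy": 0.021, "dz": 0, "yaw": -0.843, "gripper": 0},
  {"dx": -0.247, "dy": 0.021, "dz": 0, "yaw": -0.843, "gripper": 0},
  {"dx": -0.247, "dy": 0.021, "dz": 0, "yaw": -0.843, "gripper": 0},
  {"dx": -0.247, "dy": 0.021, "dz": 0, "yaw": -0.843, "gripper": 0},
  {"dx": -0.247, "dy": 0.021, "dz": 0, "yaw": -0.843, "gripper": 0},
])

```text
time: 14.55
tcp_pos: [586.8, 181.6, 219.0]
orientation: [-3.14, -0.001, 2.325]
contact_force: [-0.3, 0.1, -0.7]
grip_width: 43.1
grip_force: 0.0
```

Emit:
drive_tool([
  {"dx": -0.247, "dy": 0.021, "dz": 0, "yaw": -0.843, "gripper": 0},
  {"dx": -0.247, "dy": 0.021, "dz": 0, "yaw": -0.843, "gripper": 0},
  {"dx": -0.247, "dy": 0.021, "dz": 0, "yaw": -0.843, "gripper": 0},
  {"dx": -0.247, "dy": 0.021, "dz": 0, "yaw": -0.843, "gripper": 0},
  {"dx": -0.247, "dy": 0.021, "dz": 0, "yaw": -0.843, "gripper": 0},
  {"dx": -0.247, "dy": 0.021, "dz": 0, "yaw": -0.843, "gripper": 0},
  {"dx": -0.247, "dy": 0.021, "dz": 0, "yaw": -0.843, "gripper": 0},
  {"dx": -0.247, "dy": 0.021, "dz": 0, "yaw": -0.843, "gripper": 0},
  {"dx": -0.247, "dy": 0.021, "dz": 0, "yaw": -0.843, "gripper": 0},
  {"dx": -0.247, "dy": 0.021, "dz": 0, "yaw": -0.843, "gripper": 0},
])

```text
time: 15.38
tcp_pos: [537.3, 185.8, 219.1]
orientation: [-3.14, 0.0, 1.482]
contact_force: [0.1, -0.8, 0.2]
grip_width: 42.5
grip_force: 0.0
```

```bash
python3 - <<'E'
from h import *
s,im,d,K=wrist(); print(s["tcp_pos"],s["orientation"],s["grip_width"],s["time"])
C=wcloud(K,d,np.ones(d.shape,bool))
P=C[(np.hypot(C[:,0]-537,C[:,1]-185)<30)&(C[:,2]>90)&(C[:,2]<99)]
print(len(P),cv2.minAreaRect(np.ascontiguousarray(P[:,:2],np.float32)) if len(P)>5 else "")
for th in ("handle","mark","well"):
    for r in imaging.spot_point("wrist",th)[:2]: print(th,round(r["conf"],2),np.round(r["uv"],1),np.round(watz(K,r["uv"],dict(well=70,handle=80,mark=21)[th]),1))
c=[int(x) for x in (imaging.spot_point("wrist","handle") or [{"uv":(320,200)}])[0]["uv"]]
y0=max(0,min(c[1]-75,250)); x0=max(0,min(c[0]-100,440)); print(x0,y0)
cv2.imwrite("pics/w4.png",cv2.resize(im[y0:y0+150,x0:x0+200],(800,600),interpolation=cv2.INTER_CUBIC))
E
```

```text
[537.34103276 185.78627032 219.05136863] [-3.14018651e+00  2.97073463e-04  1.48162010e+00] 42.4842920814729 15.3833
450 ((539.4706420898438, 186.93295288085938), (32.95668411254883, 13.553234100341797), 84.69976806640625)
handle 0.8 [321.8 184.8] [539.3 186.5  80. ]
mark 0.57 [273.9 145.6] [486.  223.3  21. ]
221 109
```

View pics/w4.png

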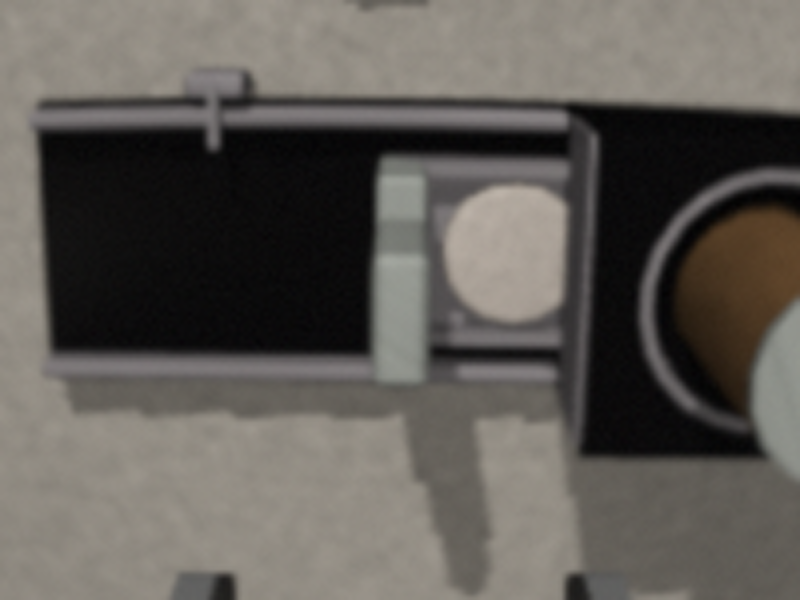

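In the crop (offset 221,109) the pointer tip is at (213,150), which is picture pixel (274,146). The handle's upper plate is at crop (400,320), midway between the fingers. By the same camera the pull needed is about 56 mm, and the side view agrees. Now I descend onto the handle.

Emit:
drive_tool([
  {"dx": 0.09, "dy": 0.04, "dz": -0.5, "yaw": 0, "gripper": 0},
  {"dx": 0, "dy": 0, "dz": -0.8, "yaw": 0, "gripper": 0},
  {"dx": 0, "dy": 0, "dz": -0.9, "yaw": 0, "gripper": 0},
  {"dx": 0, "dy": 0, "dz": -0.9, "yaw": 0, "gripper": 0},
  {"dx": 0, "dy": 0, "dz": -0.9, "yaw": 0, "gripper": 0},
  {"dx": 0, "dy": 0, "dz": -0.9, "yaw": 0, "gripper": 0},
  {"dx": 0, "dy": 0, "dz": -0.9, "yaw": 0, "gripper": 0},
  {"dx": 0, "dy": 0, "dz": -0.8, "yaw": 0, "gripper": 0},
  {"dx": 0, "dy": 0, "dz": -0.6, "yaw": 0, "gripper": 0},
  {"dx": 0, "dy": 0, "dz": -0.25, "yaw": 0, "gripper": 0},
])

```text
time: 16.47
tcp_pos: [538.8, 186.4, 68.1]
orientation: [-3.138, 0.001, 1.487]
contact_force: [0.0, -0.3, 0.3]
grip_width: 42.4
grip_force: 0.0
```

Emit:
drive_tool([
  {"dx": 0, "dy": 0, "dz": 0, "yaw": 0, "gripper": 1},
  {"dx": 0, "dy": 0, "dz": 0, "yaw": 0, "gripper": 1},
  {"dx": 0, "dy": 0, "dz": 0, "yaw": 0, "gripper": 1},
  {"dx": 0, "dy": 0, "dz": 0, "yaw": 0, "gripper": 1},
  {"dx": 0, "dy": 0, "dz": 0, "yaw": 0, "gripper": 1},
  {"dx": 0, "dy": 0, "dz": 0, "yaw": 0, "gripper": 1},
  {"dx": 0, "dy": 0, "dz": 0, "yaw": 0, "gripper": 1},
  {"dx": 0, "dy": 0, "dz": 0, "yaw": 0, "gripper": 1},
  {"dx": 0, "dy": 0, "dz": 0, "yaw": 0, "gripper": 1},
  {"dx": 0, "dy": 0, "dz": 0, "yaw": 0, "gripper": 1},
], squeeze=60)

```text
time: 17.3
tcp_pos: [538.0, 186.8, 71.2]
orientation: [-3.137, 0.0, 1.486]
contact_force: [-10.0, -0.4, 3.3]
grip_width: 11.6
grip_force: 58.8
```

Emit:
drive_tool([
  {"dx": -0.2, "dy": 0.017, "dz": 0, "yaw": 0, "gripper": 1},
  {"dx": -0.35, "dy": 0.03, "dz": 0, "yaw": 0, "gripper": 1},
  {"dx": -0.35, "dy": 0.03, "dz": 0, "yaw": 0, "gripper": 1},
  {"dx": -0.35, "dy": 0.03, "dz": 0, "yaw": 0, "gripper": 1},
  {"dx": -0.35, "dy": 0.03, "dz": 0, "yaw": 0, "gripper": 1},
  {"dx": -0.35, "dy": 0.03, "dz": 0, "yaw": 0, "gripper": 1},
  {"dx": -0.35, "dy": 0.03, "dz": 0, "yaw": 0, "gripper": 1},
  {"dx": -0.3, "dy": 0.026, "dz": 0, "yaw": 0, "gripper": 1},
  {"dx": -0.2, "dy": 0.017, "dz": 0, "yaw": 0, "gripper": 1},
  {"dx": 0, "dy": 0, "dz": 0, "yaw": 0, "gripper": 1},
])

```text
time: 18.13
tcp_pos: [485.3, 191.8, 71.4]
orientation: [3.136, -0.002, 1.486]
contact_force: [9.3, 2.4, -11.2]
grip_width: 11.1
grip_force: 58.6
```

```bash
cat > m.py <<'E'
from h import *
s,im,d,K=wrist(); print(s["tcp_pos"],s["contact_force"],s["grip_width"],s["time"])
for r in imaging.spot_point("wrist","mark")[:2]: print("wrist mark",round(r["conf"],2),np.round(r["uv"],1),np.round(watz(K,r["uv"],21),1))
th=-0.0855; R=np.array([[np.cos(th),np.sin(th)],[-np.sin(th),np.cos(th)]])
for n in ("side","scene"):
    i2,d2=imaging.get_image(n); cv2.imwrite(f"pics/{n}_m.png",i2)
    C=cloud(n,d2,np.ones(d2.shape,bool))
    # lower plate of handle z 25..47
    P=C[(np.hypot(C[:,0]-s["tcp_pos"][0],C[:,1]-s["tcp_pos"][1])<36)&(C[:,2]>26)&(C[:,2]<47)]
    Q=P[:,:2]@R.T; print(n,len(Q),"plate x' 3..97%",np.round(np.percentile(Q,[3,50,97],axis=0),1).tolist())
    for r in imaging.spot_point(n,"mark")[:1]: p=atz(n,r["uv"],21); print(n,"mark",round(r["conf"],2),np.round(r["uv"],1),np.round(p,1),np.round(R@p[:2],1))
    for r in imaging.spot_point(n,"handle")[:1]: p=atz(n,r["uv"],80); print(n,"handle",round(r["conf"],2),np.round(p,1),np.round(R@p[:2],1))
print("tcp'",R@s["tcp_pos"][:2])
E
python3 m.py
```

```text
[485.30546169 191.7741581   71.36464865] [  9.33148528   2.38459732 -11.24252804] 11.131896625446956 18.1333
wrist mark 0.91 [316.  176.6] [485.9 223.2  21. ]
side 99 plate x' 3..97% [[458.6, 207.8], [460.0, 244.3], [472.5, 260.5]]
side mark 0.53 [349.4 279.8] [481.7 220.8  21. ] [461.1 261.1]
side handle 0.91 [490.1 185.1  80. ] [472.5 226.2]
scene 65 plate x' 3..97% [[467.3, 202.8], [475.0, 221.9], [478.6, 246.5]]
scene handle 0.68 [481.6 195.5  80. ] [463.1 235.9]
tcp' [467.15596941 232.51670715]
```

Emit:
drive_tool([
  {"dx": -0.05, "dy": 0.004, "dz": 0, "yaw": 0, "gripper": 1},
  {"dx": -0.06, "dy": 0.005, "dz": 0, "yaw": 0, "gripper": 1},
  {"dx": -0.05, "dy": 0.004, "dz": 0, "yaw": 0, "gripper": 1},
  {"dx": 0, "dy": 0, "dz": 0, "yaw": 0, "gripper": 1},
  {"dx": 0, "dy": 0, "dz": 0, "yaw": 0, "gripper": 1},
  {"dx": 0, "dy": 0, "dz": 0, "yaw": 0, "gripper": 1},
  {"dx": 0, "dy": 0, "dz": 0, "yaw": 0, "gripper": 1},
  {"dx": 0, "dy": 0, "dz": 0, "yaw": 0, "gripper": 1},
  {"dx": 0, "dy": 0, "dz": 0, "yaw": 0, "gripper": 1},
  {"dx": 0, "dy": 0, "dz": 0, "yaw": 0, "gripper": 1},
])

```text
time: 19.37
tcp_pos: [482.7, 192.0, 71.4]
orientation: [3.136, -0.002, 1.486]
contact_force: [9.2, 2.8, -10.9]
grip_width: 11.0
grip_force: 58.7
```

```bash
python3 m.py; python3 - <<'E'
import cv2,numpy as np
a=cv2.imread("pics/side_m.png")[200:320,260:400]
cv2.imwrite("pics/m1.png",cv2.resize(a,(700,600),interpolation=cv2.INTER_CUBIC))
E
```

```text
[482.72814203 192.01331247  71.35280207] [  9.18597335   2.76475499 -10.89518917] 10.970193800162686 19.3667
wrist mark 0.75 [316.7 177.5] [483.8 222.8  21. ]
side 95 plate x' 3..97% [[455.8, 208.3], [457.2, 244.9], [469.7, 259.6]]
side mark 0.64 [347.1 279.8] [486.5 223.3  21. ] [465.7 264.1]
side handle 0.68 [478.7 184.2  80. ] [461.2 224.4]
scene 73 plate x' 3..97% [[460.3, 203.6], [471.3, 225.6], [474.9, 248.2]]
scene handle 0.71 [467.4 184.9  80. ] [449.9 224.1]
tcp' [464.56764164 232.53489548]
```

View pics/m1.png

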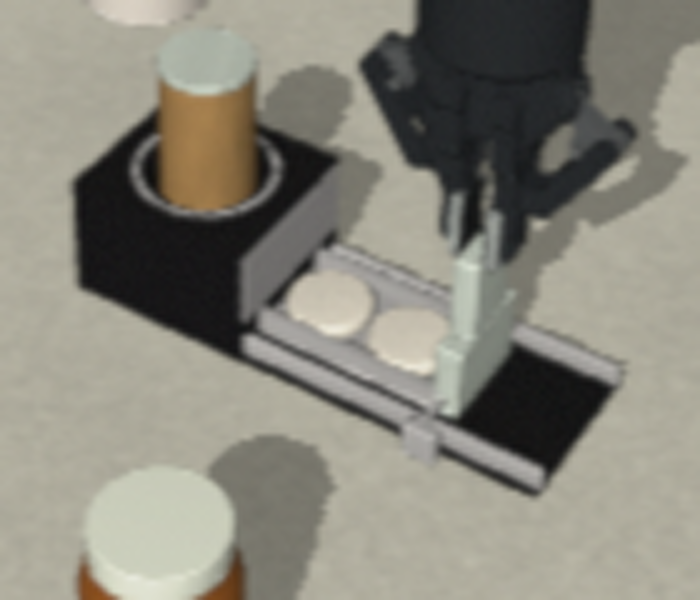

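The side crop shows the refill standing in the well. The fingers hold the handle at (475,250), and the foot of the plate at (449,408) is level with where the pointer tip was at (442,402). All cameras put the handle within about 2 mm of the pointer and the hold is steady, so I hand in.

```bash
python3 -c "
from cell import hand_in
print(hand_in())"
```

```text
the job is handed in; nothing more can be done
None
```

The refill is home in the well and let go, and the drawer is held open with the handle within about 2 mm of the pointer by the camera measurements; the job is handed in, but no verdict came back.

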